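# Clamp the copper stub and level its welding stand

## Task

Turn the turnbutton fully across the hold-down frame so the copper stub is secured, then level the stand's plate by turning the round knob of its levelling foot. The spirit level on the plate only reads truly while it is pressed down flush, so finish with the fingers pressing the level down flush onto the plate and its bubble centred between the two black lines; keep pressing and do not let go. Leave the copper fittings and the hammer around the stand where they are.

Things in the scene. Friction and masses are not known exactly. Their poses are not given: they have to be found in the camera images.
- stand: Levelling stand, fixed on the bench: dark steel base 250 x 340 x 8 mm, over it a steel plate 220 x 320 x 10 mm (top 56 mm above the bench when level). Origin: centre of the base's underside; x away from the robot, y left at yaw 0. The plate is hinged along its right (-y) end and stands on the levelling foot at its left end: it tilts only about the stand's x, under 0.05 rad.
- stub (a point): Centre of the copper stub's foot on the plate: 62 mm diameter, 46 mm tall, its flange held down by a flat grey square hold-down frame, 150 x 150 mm, top 10 mm above the plate.
- turnbutton (a joint): Angle (rad) of the turnbutton, a steel arm left of the hold-down frame. 0: the arm points to the stand's -x (towards the robot), clear of the frame. It grows counter-clockwise seen from above, to a stop at 1.57, where the arm points to the stand's -y, across the frame. It stays where it is left (0.08 N m friction). Starts between -0.25 and 0.4.
- turnbutton_grip (a point): On the turnbutton's pivot axis, 38 mm above the plate, inside its upright fin: 36 mm long (own x, centred on the pivot), 12 mm thick (y), top 49 mm above the plate. The arm below reaches 50 mm from the pivot along +x; z up. With the TCP here the fingertips clear frame and plate.
- foot_grip (a point): On the axis of the levelling foot's black round knob (40 mm diameter, 16 to 46 mm above the plate), 34 mm above the plate; a TCP here clears the plate. Clockwise from above raises the plate's left (+y) end by 0.022 rad per rad of turn, moving the bubble +13 mm per rad. It starts 0.6 to 1.7 rad away from level and stays where it is left (0.4 N m friction).
- level: Aluminium spirit level, 215 mm long (along y), 24 mm wide, 42 mm tall, along the far (+x) side of the plate, with a yellow vial 76 mm long in the gap in its top. Origin: underside of its right (-y) end, where it is pinned to the plate; springs hold its left end up.
- level_pad (a point): Middle of the flat top of the level's left (+y) end block, 185 mm from the pinned end: the place to press straight down. The block's top is 24 mm (x) by 68 mm (y). The end goes down about 5.5 mm and reaches flush at about 3 to 5 N here; below that the plate is a firm stop. y points along the level.
- press (a joint): How far the level is pressed down (rad, about its pinned end): 0 raised by its springs, 0.03 flush on the plate.
- vial_mid (a point): Middle of the vial between the two black lines, at the height of the level's top; y along the level.
- bubble (a joint): Position (m) of the white bubble, 16 mm long, from the middle of the vial; positive towards the level's left (+y) end, stops at +-0.028; black lines at +-0.0125. It goes to the higher end, 0.6 m per rad of the level's tilt, and takes about 1 s to settle. While the springs hold the level raised (press = 0) it reads 0.018 too much.
- elbow: Loose copper elbow, 84 mm diameter, about 110 mm tall, right of the stand; not to be disturbed. Origin under its centre.
- collar: Loose copper collar, 68 mm diameter, 50 mm tall, right of the stand; not to be disturbed. Origin under its centre.
- hammer: Loose hammer lying left of the stand; not to be disturbed.
- reducer: Loose copper reducer, 60 mm diameter, 100 mm tall, left of the stand; not to be disturbed. Origin under its centre.

How it is judged:
By the outcome, as a careful person would: the job done as asked, in the order asked, and still so for the second after the job is handed in, while the arm keeps its last pose, push and grip.
It also fails if it takes over 54 s, if anything falls off the work surface, if the arm or the gripper's body presses on something with over 40 N, if the wrist force passes 120 N, or if a joint passes its speed limit or range.

## Robot

A 6-joint arm with a two-finger parallel gripper is mounted at the origin on the work surface. World frame = base frame: x ahead of the robot, y to its left, z up, the work surface at z = 0. Lengths are in mm, angles in degrees, forces in N, time in s.
With the tool pointing down it reaches from about 350 to 850 mm from the base axis. Payload 8.1 kg.
Tool frame: the origin (TCP) lies between the finger pads, 19 mm behind the fingertips; this is the grasp point; z points along the fingers, y is the line along which they close (so a half turn about z gives the same grasp; the last joint's range is limited). The gripper opens to 85 mm and grips with 20 to 120 N. Pads are 22 mm wide; open, the fingers measure 114 mm over their backs; the gripper's body (76 mm by 85 mm) begins 54 mm behind the grasp point. The pads swing forward as they close: fully open they stand 13 mm farther back than shut.
Start: joints at [62.888, 7.471, 85.268, -0, 87.261, -4.893], TCP at [226.871, 555.459, 249.992] pointing down, gripper open.
Joint ranges: [-169.43, 169.43], [-51.17, 129.36], [1.28, 143.12], [-76.62, 256.62], [0, 156.53], [-152.29, 152.29]. Speed limits (degrees/s): [136.94, 136.94, 159.86, 180, 180, 180].

## Interface

Orientations are given as [roll, pitch, yaw] about the fixed x, y, z axes, in that order (R = Rz(yaw) Ry(pitch) Rx(roll)).
In Python, from bench import r, optics, sensors, hand_in gives the robot as it stands (r), with the cameras (optics), the readings (sensors) and the job as plain functions.
- The arm moves only by the tool send_path, called after "Emit:" by a JSON object that holds its "api" and its "payload", one argument or row to a line. Schema: {"type":"object","properties":{"steps":{"type":"array","items":{"type":"array","prefixItems":[{"type":"array","items":{"type":"number"},"minItems":3,"maxItems":3},{"type":"array","items":{"type":"number"},"minItems":3,"maxItems":3},{"type":"number"}],"minItems":3,"maxItems":3},"minItems":1,"maxItems":8},"squeeze":{"type":"number"},"only":{"type":"string"},"quiet":{"type":"boolean"},"lines":{"type":"string"}},"required":["steps"],"additionalProperties":false}. steps is a list of rows, 1 to 8 of them, each written [[rx, ry, rz], [dx, dy, dz], opening]: a rotation vector rx, ry, rz in shares of 90 degrees (1.0 is 90 degrees), then dx, dy, dz in a scale on which 1.0 is 800 mm, then the finger opening in mm; each row is the pose to reach, as a shift and turn from the pose commanded when the call began, along the tool's axes at that moment; what a row does not reach only later rows make up. A row lasts 1/8 s, in which the tool goes at most 62.5 mm and 10.7 degrees, less where a joint would pass 70% of its speed; a pose out of reach is approached as far as the arm can. The fingers move at their own pace and stop on an object; squeeze is the grip in N (left out, the last holds). Time passes only in rows, so rows that do not move let the fingers close. The tool returns the time, the measured TCP pose, the force, the opening and the grip force at its end. only (a regular expression) keeps the lines of the reply that match it, lines (a string "A,B") keeps lines A to B, and quiet returns only ok. Input that does not fit is refused with a message, and nothing moves.
- sensors.sense(): the state, without advancing time (a new reading comes with each control period).
- optics.snapshot(name): name is "scene" or "top" or "wrist"; returns a dict with "pixels" (384x512x3 uint8, blue, green, red), "fx", "fy", "cx", "cy" (pixels), "pose" (4x4, takes a point from camera to world coordinates). Camera axes: x right, y up, looking along -z (the intrinsics and any distortion apply to the point x, -y, -z); pixel columns grow to the right and rows downward; lengths in mm; the calibration is good to about 2 mm. A picture is of the moment at which its call begins. There is no depth.
- hand_in(): hands the job in; it is judged then, once.
The state is a dict: "time": time; "joint_pos": joint angles; "qd": joint speeds; "joint_efforts": joint torques, N m; "tool_pos": TCP position; "tcp_rot": TCP orientation; "ft_force": force on the tool from outside, world axes, zero at the start; "wrist_torque": the same for the moment, N m; "finger_gap": finger opening in mm; "grip_force": force on a finger pad.
Only numpy, scipy, OpenCV 4.12 (cv2) and the standard library are available. Lean on these libraries where they do the work, as an engineer would, in place of code of your own. Each camera call takes 0.05 s, during which the arm holds its last target. There are 200 camera calls.

## Working session

There is one attempt and no reset: what is moved stays moved. The work goes in short steps, Python scripts to look and compute and a tool call to move; the robot and the scene stay as the last step left them, time stands still between calls to the robot, and variables do not carry over. Pictures are saved under pics/ and viewed, at most 10 in all, crops included, and the job is handed in when it is done.

```bash
ls; mkdir -p pics; python3 - <<'E'
from bench import r, optics, sensors, hand_in
import cv2,numpy as np
for n in("top","scene"):
    s=optics.snapshot(n); cv2.imwrite(f"pics/{n}0.png",cv2.resize(s["pixels"],None,fx=1.5,fy=1.5,interpolation=cv2.INTER_CUBIC))
    print(n,[s[k] for k in("fx","fy","cx","cy")],np.round(s["pose"],3).tolist(),[k for k in s])
s=sensors.sense();print(s["tool_pos"],s["tcp_rot"],s["time"],s["ft_force"])
E
```

```text
bench.py
pics
top [476.74670835296814, 476.74670835296814, 254.49536243113843, 195.8892345545898] [[-0.029, 0.995, -0.092, 482.4], [-0.999, -0.03, -0.011, 72.614], [-0.014, 0.091, 0.996, 1475.041], [0.0, 0.0, 0.0, 1.0]] ['pixels', 'fx', 'fy', 'cx', 'cy', 'pose']
scene [419.6361949636812, 419.6361949636812, 256.3842989054594, 195.96629916633864] [[-0.226, -0.805, 0.549, 1337.394], [0.974, -0.194, 0.117, 231.705], [0.012, 0.561, 0.827, 1181.209], [0.0, 0.0, 0.0, 1.0]] ['pixels', 'fx', 'fy', 'cx', 'cy', 'pose']
[226.63396363 555.03787402 249.02949097] [-1.79901958e+02 -8.18099139e-03  1.57782832e+02] 0.1 [-0.73261159 -0.19398335  0.14195644]
```

View pics/top0.png

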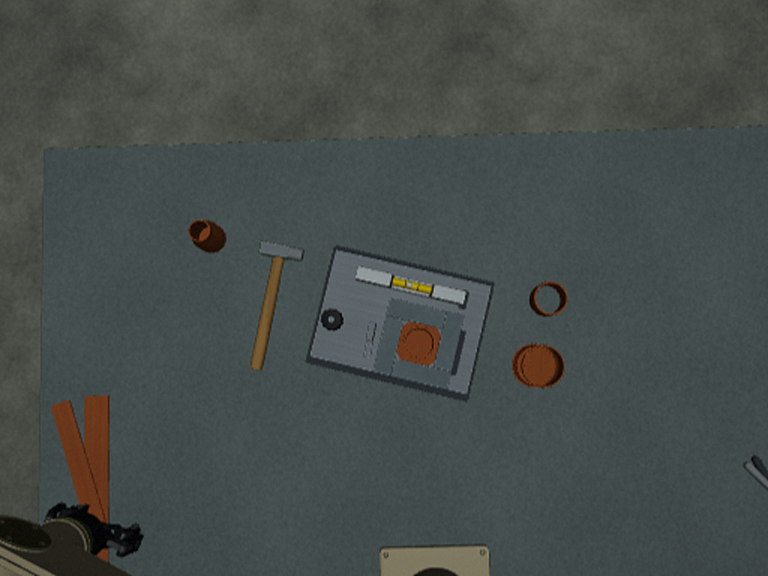

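View pics/scene0.png

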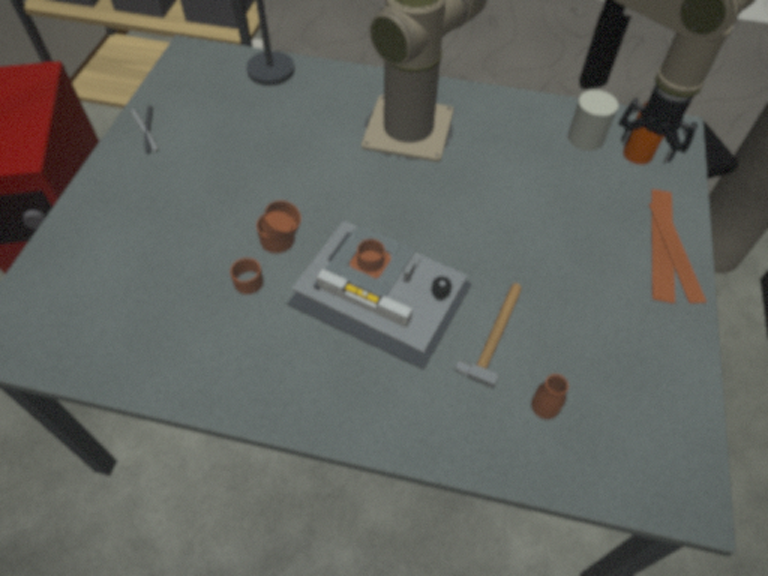

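The top view shows the stand with corners at about (335,248), (493,284), (468,398) and (307,361) in the 1.5x picture. The knob is at (332,319), the turnbutton at about (370,338), and the level runs from (357,273) to (466,298). I'll enlarge this.

```bash
cat > h.py <<'E'
import numpy as np,cv2
from bench import r, optics, sensors, hand_in
def ray(s,u,v,z):
    T=np.array(s["pose"]);d=T[:3,:3]@[(u-s["cx"])/s["fx"],-(v-s["cy"])/s["fy"],-1]
    return T[:3,3]+d*(z-T[2,3])/d[2]
def proj(s,P):
    T=np.array(s["pose"]);p=T[:3,:3].T@(np.array(P,float)-T[:3,3])
    return np.array([s["cx"]+s["fx"]*p[0]/-p[2],s["cy"]-s["fy"]*p[1]/-p[2]])
def crop(s,u0,v0,w,h,k,name):
    cv2.imwrite("pics/"+name,cv2.resize(s["pixels"][v0:v0+h,u0:u0+w],None,fx=k,fy=k,interpolation=cv2.INTER_CUBIC))
E
python3 - <<'E'
from h import *
crop(optics.snapshot("top"),198,158,140,112,5,"c1.png")
E
```

```text
(no output)
```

View pics/c1.png

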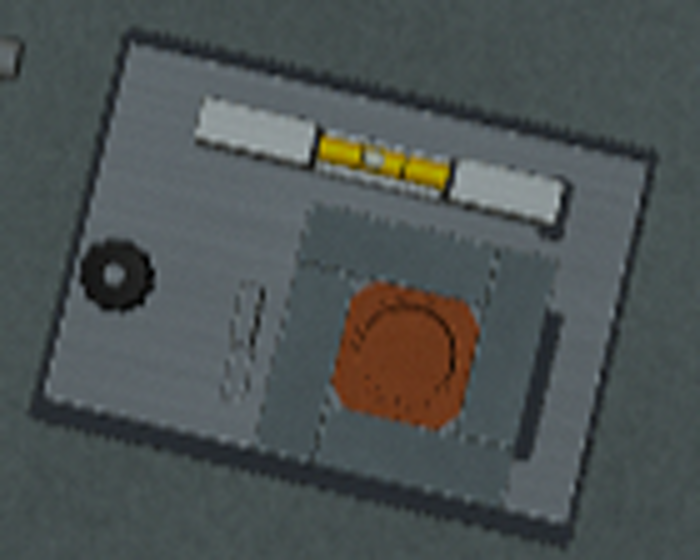

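```bash
python3 - <<'E'
from h import *
s=optics.snapshot("top")
f=lambda u,v,z:ray(s,198+(u+.5)/5-.5,158+(v+.5)/5-.5,z)
C=[f(u,v,8) for u,v in((128,33),(655,153),(570,545),(33,412))]
print(np.round(C)); c=np.mean(C,0);print("ctr",c)
d=(C[0]-C[1])+(C[3]-C[2]);print("yaw",np.degrees(np.arctan2(-d[0],d[1])),np.linalg.norm(C[0]-C[1]),np.linalg.norm(C[0]-C[3]))
print("knob",f(117,275,102),"tb",f(250,315,105),"pad",f(257,131,102))
w=optics.snapshot("wrist");q=sensors.sense()
import scipy.spatial.transform as t
R=t.Rotation.from_euler("xyz",q["tcp_rot"],degrees=True)
print(q["tool_pos"],"tool axes",np.round(R.as_matrix(),3).tolist());T=np.array(w["pose"])
print("cam in tool",R.inv().apply(T[:3,3]-q["tool_pos"]),np.round(R.as_matrix().T@T[:3,:3],2).tolist(),w["fx"])
print("to tb in tool",R.inv().apply(f(250,315,105)-q["tool_pos"]))
E
```

```text
[[ 720.  183.    8.]
 [ 635. -141.    8.]
 [ 396.  -79.    8.]
 [ 486.  247.    8.]]
ctr [559.27873157  52.75274581   8.        ]
yaw -15.06307883018907 334.9389582785837 241.71095572428143
knob [563.48864965 185.81317668 102.        ] tb [538.06372893 109.60619859 105.        ] pad [644.67565102 102.72062822 102.        ]
[226.75757522 555.24518285 249.47309739] tool axes [[-0.926, 0.378, -0.0], [0.378, 0.926, -0.001], [0.0, -0.001, -1.0]]
cam in tool [  82.21308967    1.21873467 -123.47805427] [[0.0, 0.95, 0.32], [1.0, -0.0, 0.0], [0.0, 0.32, -0.95]] 301.3556147850208
to tb in tool [-456.73947997 -294.6788365   144.67733843]
```

Careful with the scale: shifts go in shares of 800 mm and turns go in shares of 90 degrees. That gives: -456 mm / 800 = -0.57, -399 mm / 800 = -0.4988, 10.5 degrees / 90 = 0.1167.

Emit:
{"api": "send_path", "payload": {
  "steps": [
    [[0,0,0.1167],[-0.0713,-0.0463,0],85],
    [[0,0,0.2333],[-0.1425,-0.0925,0],85],
    [[0,0,0.35],[-0.2138,-0.1388,0],85],
    [[0,0,0.4667],[-0.285,-0.185,0],85],
    [[0,0,0.5833],[-0.3563,-0.2313,0],85],
    [[0,0,0.7],[-0.4275,-0.2763,0],85],
    [[0,0,0.8167],[-0.4988,-0.3225,0],85],
    [[0,0,0.9333],[-0.57,-0.3688,0],85]
  ]
}}

```text
time: 1.25
tool_pos: [513.7, 143.4, 250.2]
tcp_rot: [180.0, -0.0, 73.4]
ft_force: [1.1, 0.6, 0.2]
finger_gap: 85.5
grip_force: 0.0
```

Emit:
{"api": "send_path", "payload": {
  "steps": [
    [[0,0,0.1167],[0,0,0],85],
    [[0,0,0.2333],[0,0,0],85],
    [[0,0,0.35],[0,0,0],85],
    [[0,0,0.4667],[0,0,0],85],
    [[0,0,0.5833],[0,0,0],85],
    [[0,0,0.7],[0,0,0],85],
    [[0,0,0.8167],[0,0,0],85],
    [[0,0,0.9333],[0,0,0],85]
  ]
}}

```text
time: 2.25
tool_pos: [512.7, 145.3, 249.9]
tcp_rot: [180.0, 0.0, -10.6]
ft_force: [0.2, 0.6, -0.7]
finger_gap: 85.0
grip_force: 0.0
```

Emit:
{"api": "send_path", "payload": {
  "steps": [
    [[0,0,0.0556],[0,0,0],85],
    [[0,0,0.0556],[0,0,0],85]
  ]
}}

```text
time: 2.5
tool_pos: [512.7, 145.3, 249.9]
tcp_rot: [180.0, 0.0, -15.2]
ft_force: [0.6, -0.2, 0.2]
finger_gap: 85.0
grip_force: 0.0
```

```bash
python3 - <<'E'
from h import *
w=optics.snapshot("wrist");np.save("w1.npy",w,allow_pickle=True)
crop(w,0,0,512,384,1.56,"w1.png")
q=sensors.sense();print(q["joint_pos"],q["tool_pos"],q["tcp_rot"])
E
```

```text
[ 1.03060253e+01 -2.92558683e+00  9.59494702e+01  1.34453617e-03
  8.69845613e+01  1.15407733e+02] [512.77021075 145.28968423 249.91163148] [ 1.79997590e+02  8.20401467e-03 -1.51017791e+01]
```

View pics/w1.png

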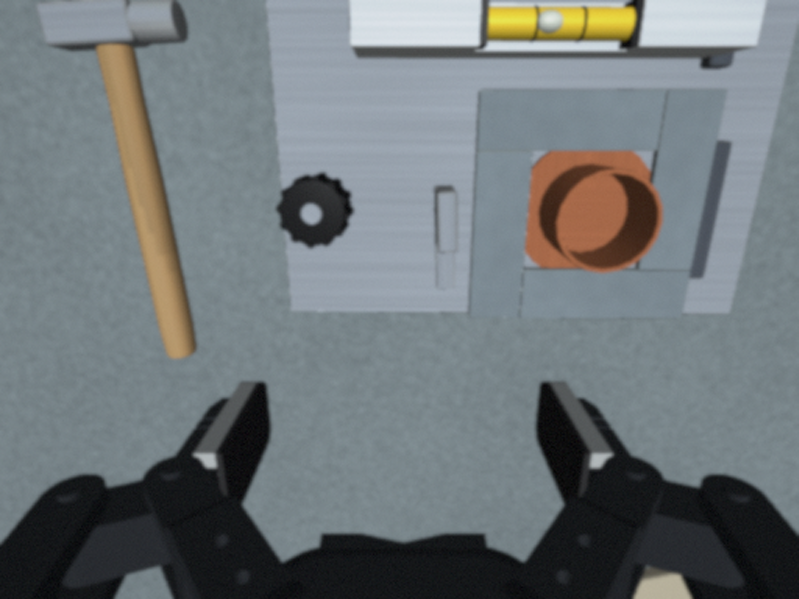

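Wrist view (1.56x picture): the fin top is at (448,221), about 60 px long and lined up with stand x. The knob top is at (315,210). The vial lines are at x=537 and 584 and the bubble is at 550, so it reads about +5.5 mm raised and needs about +12.5 mm (about 0.96 rad clockwise).

```bash
python3 - <<'E'
from h import *
w=np.load("w1.npy",allow_pickle=True).item();q=sensors.sense()
import scipy.spatial.transform as t
R=t.Rotation.from_euler("xyz",q["tcp_rot"],degrees=True)
f=lambda u,v,z:ray(w,(u+.5)/1.56-.5,(v+.5)/1.56-.5,z)
for n,u,v,z in(("fin",448,221,105),("finU",448,191,105),("finL",447,251,105),("armend",445,290,72),("knob",315,210,102),("knobhole",311,213,102),("vial",560,22,98),("lvL",350,46,103),("lvR",757,46,98),("plateNL",290,311,56),("plateNR",731,312,56)):
    p=f(u,v,z);print(n,p.round(1),"tool:",R.inv().apply(p-q["tool_pos"]).round(1))
s=optics.snapshot("top")
E
```

```text
fin [539.1 112.4 105. ] tool: [ 34.   24.8 144.9]
finU [555.6 108.5 105. ] tool: [ 51.   24.3 144.9]
finL [522.1 117.1 105. ] tool: [ 16.4  24.8 144.9]
armend [487.5 123.7  72. ] tool: [-18.7  27.4 177.9]
knob [564.8 184.7 102. ] tool: [ 40.  -51.7 147.9]
knobhole [563.8 187.5 102. ] tool: [ 38.3 -54.1 147.9]
vial [623.5  32.   98. ] tool: [136.4  80.6 151.9]
lvL [640.4 140.1 103. ] tool: [124.6 -28.3 146.9]
lvR [585.2 -66.4  98. ] tool: [125.1 185.4 151.9]
plateNL [495.7 235.6  56. ] tool: [-39.9 -82.7 193.9]
plateNR [411.4 -72.2  56. ] tool: [-41.2 236.4 193.9]
```

Scaled: 156 mm / 800 = 0.195, 140 mm / 800 = 0.175, -3 degrees / 90 = -0.0333.

Emit:
{"api": "send_path", "payload": {
  "steps": [
    [[0,0,-0.0333],[0.0425,0.0313,0],36],
    [[0,0,-0.0333],[0.0425,0.0313,0.05],36],
    [[0,0,-0.0333],[0.0425,0.0313,0.1],36],
    [[0,0,-0.0333],[0.0425,0.0313,0.1438],36],
    [[0,0,-0.0333],[0.0425,0.0313,0.175],36],
    [[0,0,-0.0333],[0.0425,0.0313,0.195],36],
    [[0,0,-0.0333],[0.0425,0.0313,0.195],36]
  ],
  "squeeze": 40
}}

```text
time: 3.48
tool_pos: [538.2, 112.2, 92.9]
tcp_rot: [180.0, 0.1, -12.2]
ft_force: [-0.7, -1.5, -0.2]
finger_gap: 35.9
grip_force: 0.0
```

```bash
python3 - <<'E'
from h import *
w=optics.snapshot("wrist");crop(w,0,0,512,384,1.56,"w2.png");print(sensors.sense()["tcp_rot"])
E
```

```text
[ 1.79994826e+02  1.24637903e-02 -1.21859313e+01]
```

View pics/w2.png

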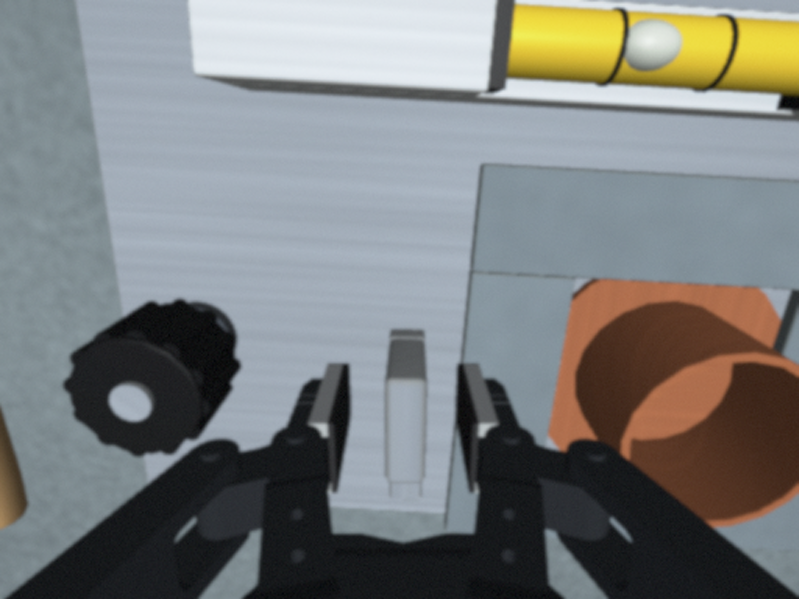

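The fin sits centred between the pads and parallel to them, so I'll grip it and turn.

Emit:
{"api": "send_path", "payload": {
  "steps": [
    [[0,0,0],[0,0,0],0],
    [[0,0,0],[0,0,0],0],
    [[0,0,0],[0,0,0],0],
    [[0,0,0],[0,0,0],0]
  ],
  "squeeze": 40
}}

```text
time: 4.03
tool_pos: [540.0, 111.1, 95.8]
tcp_rot: [179.9, -0.1, -12.2]
ft_force: [-1.7, -5.7, 4.2]
finger_gap: 11.4
grip_force: 41.8
```

Emit:
{"api": "send_path", "payload": {
  "steps": [
    [[0,0,-0.1111],[0,0,0],0],
    [[0,0,-0.2222],[0,0,0],0],
    [[0,0,-0.3333],[0,0,0],0],
    [[0,0,-0.4444],[0,0,0],0],
    [[0,0,-0.5556],[0,0,0],0],
    [[0,0,-0.6667],[0,0,0],0],
    [[0,0,-0.7556],[0,0,0],0],
    [[0,0,-0.8444],[0,0,0],0]
  ]
}}

```text
time: 5.03
tool_pos: [538.4, 114.2, 95.6]
tcp_rot: [-179.9, -0.1, 64.1]
ft_force: [-10.6, 8.3, 10.1]
finger_gap: 11.0
grip_force: 42.2
```

Emit:
{"api": "send_path", "payload": {
  "steps": [
    [[0,0,-0.0556],[0,0,0],0],
    [[0,0,-0.1111],[0,0,0],0],
    [[0,0,-0.1444],[0,0,0],0],
    [[0,0,-0.1556],[0,0,0],0],
    [[0,0,-0.1556],[0,0,0],0]
  ]
}}

```text
time: 5.65
tool_pos: [538.0, 114.4, 95.6]
tcp_rot: [-179.8, -0.2, 77.8]
ft_force: [-12.2, 10.3, 12.1]
finger_gap: 11.4
grip_force: 56.3
```

```bash
python3 -c "
from h import *
q=sensors.sense();print(q['wrist_torque'],q['tcp_rot'],q['tool_pos'])"
```

```text
[ 1.2472041   2.24198478 -1.21617873] [-1.79840392e+02 -1.70285764e-01  7.77596830e+01] [537.97004497 114.40675306  95.64467464]
```

Scaled: -90 mm / 800 = -0.1125, -80 mm / 800 = -0.1.

Emit:
{"api": "send_path", "payload": {
  "steps": [
    [[0,0,0],[0,0,0],34],
    [[0,0,0],[0,0,0],34],
    [[0,0,0],[0,0,-0.0375],34],
    [[0,0,0],[0,0,-0.1],34],
    [[0,0,0],[0.0475,0.0063,-0.1125],60],
    [[0,0,0],[0.0938,0.0125,-0.1125],60],
    [[0,0,0],[0.0938,0.0125,-0.1125],60]
  ],
  "squeeze": 40
}}

```text
time: 6.52
tool_pos: [565.5, 185.3, 184.6]
tcp_rot: [179.9, -0.1, 77.9]
ft_force: [-0.6, -1.1, -0.2]
finger_gap: 60.1
grip_force: 0.0
```

```bash
python3 - <<'E'
from h import *
w=optics.snapshot("wrist");np.save("w3.npy",w,allow_pickle=True);crop(w,0,0,512,384,1.56,"w3.png");print(sensors.sense()["tcp_rot"])
E
```

```text
[1.79970390e+02 8.33761913e-03 7.78684102e+01]
```

View pics/w3.png

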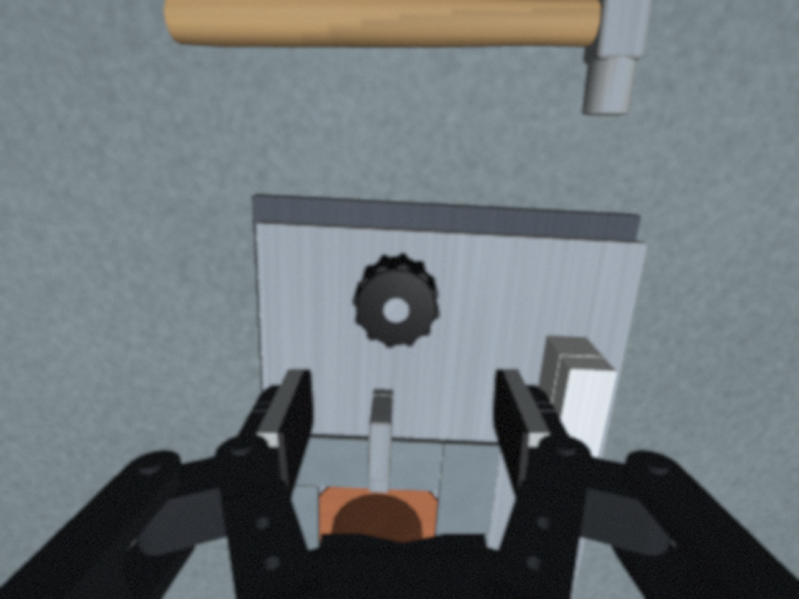

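The turnbutton now lies across the frame, with the arm pointing straight down the picture at x≈380. The knob top is at (397,306).

```bash
python3 - <<'E'
from h import *
w=np.load("w3.npy",allow_pickle=True).item();q=sensors.sense()
import scipy.spatial.transform as t
R=t.Rotation.from_euler("xyz",q["tcp_rot"],degrees=True)
f=lambda u,v,z:ray(w,(u+.5)/1.56-.5,(v+.5)/1.56-.5,z)
for n,u,v,z in(("knob",397,306,97),("hole",396,310,97),("knob102",397,306,102),("finfar",382,392,104),("finlow",379,488,104)):
    p=f(u,v,z);print(n,p.round(1),"tool:",R.inv().apply(p-q["tool_pos"]).round(1))
E
```

```text
knob [564.  190.3  97. ] tool: [ 5.9 -2.3 87.2]
hole [563.1 188.4  97. ] tool: [ 3.9 -2.8 87.2]
knob102 [564.5 192.1 102. ] tool: [ 7.8 -2.3 82.2]
finfar [547.7 150.2 104. ] tool: [-36.8  -9.8  80.2]
finlow [533.2  93.7 104. ] tool: [-95.  -12.2  80.2]
```

Scaled: 95 mm / 800 = 0.1188, 85 mm / 800 = 0.1063.

Emit:
{"api": "send_path", "payload": {
  "steps": [
    [[0,0,0],[0.005,-0.0025,0.0375],60],
    [[0,0,0],[0.005,-0.0025,0.0813],60],
    [[0,0,0],[0.005,-0.0025,0.1063],60],
    [[0,0,0],[0.005,-0.0025,0.1188],60],
    [[0,0,0],[0.005,-0.0025,0.1188],60]
  ],
  "squeeze": 60
}}

```text
time: 7.2
tool_pos: [563.6, 187.4, 88.9]
tcp_rot: [-180.0, 0.0, 77.8]
ft_force: [-0.3, 0.7, 0.3]
finger_gap: 60.0
grip_force: 0.0
```

Emit:
{"api": "send_path", "payload": {
  "steps": [
    [[0,0,0],[0,0,0],30],
    [[0,0,0],[0,0,0],30],
    [[0,0,0],[0,0,0],30],
    [[0,0,0],[0,0,0],30]
  ],
  "squeeze": 60
}}

```text
time: 7.7
tool_pos: [563.0, 188.4, 90.9]
tcp_rot: [-179.9, -0.0, 77.8]
ft_force: [-11.6, 0.5, 9.9]
finger_gap: 38.5
grip_force: 60.5
```

Emit:
{"api": "send_path", "payload": {
  "steps": [
    [[0,0,0.1111],[0,0,-0.0013],30],
    [[0,0,0.2222],[0,0,-0.0013],30],
    [[0,0,0.3333],[0,0,-0.0025],30],
    [[0,0,0.4444],[0,0,-0.0038],30],
    [[0,0,0.5333],[0,0,-0.005],30],
    [[0,0,0.6111],[0,0,-0.0063],30],
    [[0,0,0.6111],[0,0,-0.0063],30],
    [[0,0,0.6111],[0,0,-0.0063],30]
  ],
  "squeeze": 60
}}

```text
time: 8.7
tool_pos: [563.5, 187.1, 96.8]
tcp_rot: [179.9, 0.0, 22.8]
ft_force: [-13.3, -7.1, 16.6]
finger_gap: 38.4
grip_force: 61.2
```

```bash
python3 - <<'E'
from h import *
w=optics.snapshot("wrist");np.save("w4.npy",w,allow_pickle=True);crop(w,0,0,512,384,1.56,"w4.png");q=sensors.sense();print(q["tcp_rot"],q["wrist_torque"])
E
```

```text
[1.79938397e+02 4.80812043e-02 2.27694178e+01] [-1.11844819  1.85371054 -0.19149273]
```

View pics/w4.png

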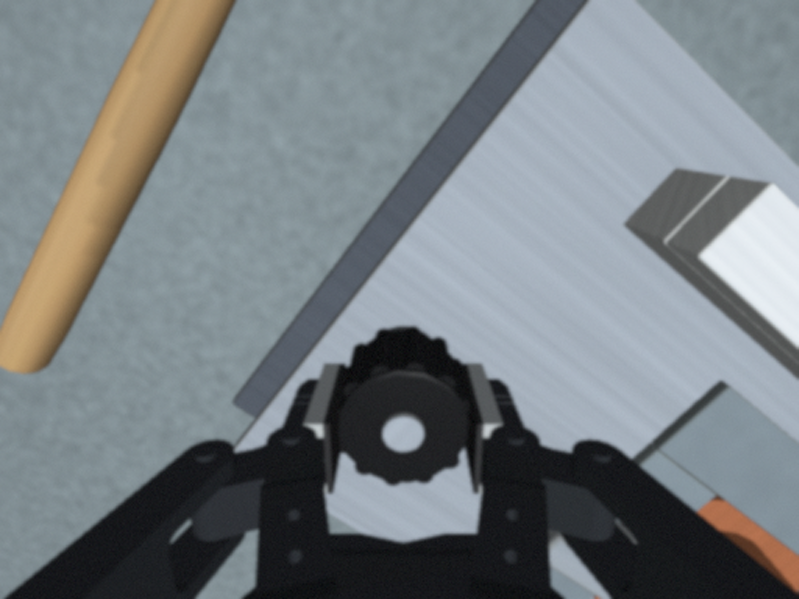

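Knob is held squarely. I'll release it, rise, and go above the level pad with fingers shut, yawed to −45° so the vial stays in view.

Scaled: 104 mm / 800 = 0.13, -80 mm / 800 = -0.1, 46 degrees / 90 = 0.5111.

Emit:
{"api": "send_path", "payload": {
  "steps": [
    [[0,0,0],[0,0,0.0038],60],
    [[0,0,0],[0,0,0.0038],60],
    [[0,0,0],[0,0,-0.0375],60],
    [[0,0,0.0889],[0,0,-0.0875],40],
    [[0,0,0.1778],[0.0188,0.0438,-0.1],0],
    [[0,0,0.2889],[0.0375,0.0875,-0.1],0],
    [[0,0,0.4],[0.055,0.13,-0.1],0],
    [[0,0,0.5111],[0.055,0.13,-0.1],0]
  ],
  "squeeze": 60
}}

```text
time: 9.75
tool_pos: [646.2, 106.7, 174.1]
tcp_rot: [-180.0, -0.1, -23.7]
ft_force: [-1.1, 0.2, 0.2]
finger_gap: 0.0
grip_force: 0.0
```

Emit:
{"api": "send_path", "payload": {
  "steps": [
    [[0,0,0.1111],[0,0,0],0],
    [[0,0,0.2444],[0,0,0],0],
    [[0,0,0.2444],[0,0,0],0],
    [[0,0,0.2444],[0,0,0],0]
  ]
}}

```text
time: 10.25
tool_pos: [644.5, 109.0, 174.1]
tcp_rot: [-180.0, -0.0, -45.0]
ft_force: [-0.1, 0.4, 0.3]
finger_gap: -0.2
grip_force: 0.0
```

```bash
python3 - <<'E'
from h import *
w=optics.snapshot("wrist");np.save("w5.npy",w,allow_pickle=True);crop(w,0,0,512,384,1.56,"w5.png");q=sensors.sense();print(q["tcp_rot"],q["joint_pos"])
E
```

```text
[-1.79988452e+02 -8.11124651e-03 -4.50213637e+01] [5.10728047e+00 1.81507293e+01 8.09796542e+01 1.19274771e-03
 8.08555540e+01 1.40128454e+02]
```

View pics/w5.png

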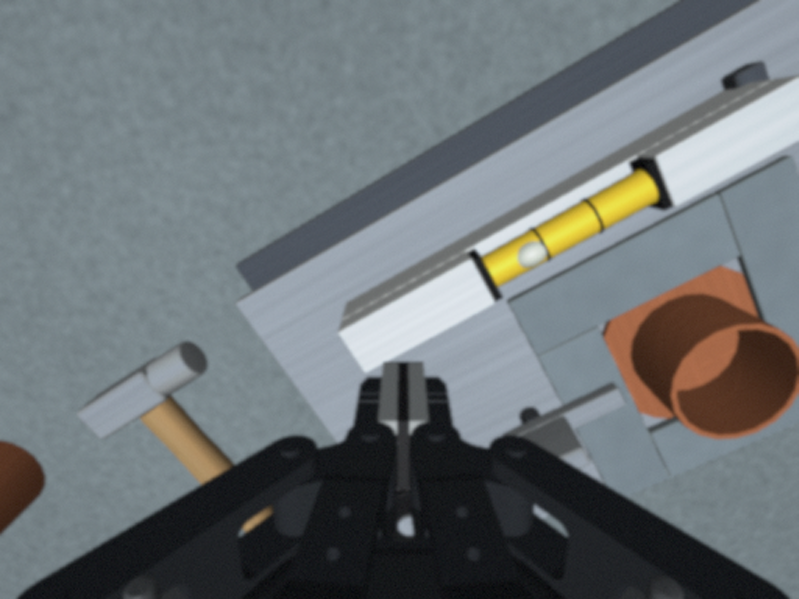

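The bubble at (532,254) is about 18 mm left of the vial middle (568,230). That is exactly the raised offset, so the plate is about level. Next I check the pad from the block's top corners: (340,330), (365,372), (498,297), (472,257).

```bash
python3 - <<'E'
from h import *
w=np.load("w5.npy",allow_pickle=True).item();q=sensors.sense()
import scipy.spatial.transform as t
R=t.Rotation.from_euler("xyz",q["tcp_rot"],degrees=True)
f=lambda u,v,z:ray(w,(u+.5)/1.56-.5,(v+.5)/1.56-.5,z)
P=[f(u,v,103) for u,v in((340,330),(365,372),(498,297),(472,257))]
print(np.round(P,1));c=np.mean(P,0);print(c,R.inv().apply(c-q["tool_pos"]).round(1))
m=[f(u,v,97) for u,v in((540,246),(594,215),(532,254))];print(np.linalg.norm(m[0]-m[1]),np.linalg.norm((m[0]+m[1])/2-m[2]))
E
```

```text
[[663.5 131.5 103. ]
 [641.  138.9 103. ]
 [625.1  70.9 103. ]
 [646.5  66.8 103. ]]
[643.99933717 102.04571124 103.        ] [ 4.5  5.3 71.1]
25.674126934323343 17.483199103540052
```

Emit:
{"api": "send_path", "payload": {
  "steps": [
    [[0,0,0],[0.0025,0.0025,0.0313],0],
    [[0,0,0],[0.0025,0.0025,0.055],0],
    [[0,0,0],[0.0025,0.0025,0.06],0],
    [[0,0,0],[0.0025,0.0025,0.0625],0],
    [[0,0,0],[0.0025,0.0025,0.065],0],
    [[0,0,0],[0.0025,0.0025,0.0675],0]
  ],
  "squeeze": 60
}}

```text
time: 11.05
tool_pos: [645.2, 106.5, 121.1]
tcp_rot: [-179.9, -0.1, -45.2]
ft_force: [0.6, 1.9, 2.4]
finger_gap: -0.1
grip_force: 1.3
```

Emit:
{"api": "send_path", "payload": {
  "steps": [
    [[0,0,0],[0,0,0.0013],0],
    [[0,0,0],[0,0,0.0025],0],
    [[0,0,0],[0,0,0.0025],0]
  ]
}}

```text
time: 11.42
tool_pos: [644.8, 106.2, 118.5]
tcp_rot: [-180.0, -0.0, -45.2]
ft_force: [2.3, 0.7, 3.7]
finger_gap: 0.1
grip_force: 1.7
```

Scaled: 2 mm / 800 = 0.0025, 1 mm / 800 = 0.0013.

Emit:
{"api": "send_path", "payload": {
  "steps": [
    [[0,0,0],[0,0,0.0013],0],
    [[0,0,0],[0,0,0.0013],0],
    [[0,0,0],[0,0,0.0025],0],
    [[0,0,0],[0,0,0.0025],0]
  ]
}}

```text
time: 11.92
tool_pos: [644.8, 106.2, 116.8]
tcp_rot: [-180.0, -0.0, -45.2]
ft_force: [0.8, 2.2, 7.3]
finger_gap: 0.3
grip_force: 3.7
```

Emit:
{"api": "send_path", "payload": {
  "steps": [
    [[0,0,0],[0,0,0.0013],0],
    [[0,0,0],[0,0,0.0013],0]
  ]
}}

```text
time: 12.18
tool_pos: [644.9, 106.3, 116.5]
tcp_rot: [-179.9, -0.0, -45.2]
ft_force: [-1.7, 1.7, 11.8]
finger_gap: -0.1
grip_force: 6.0
```

Firm stop reached at about 12 N. I'll let the bubble settle and look.

Scaled: 0.5 mm / 800 = 0.0006.

Emit:
{"api": "send_path", "payload": {
  "steps": [
    [[0,0,0],[0,0,0.0006],0],
    [[0,0,0],[0,0,0.0006],0],
    [[0,0,0],[0,0,0.0006],0],
    [[0,0,0],[0,0,0.0006],0],
    [[0,0,0],[0,0,0.0006],0],
    [[0,0,0],[0,0,0.0006],0],
    [[0,0,0],[0,0,0.0006],0],
    [[0,0,0],[0,0,0.0006],0]
  ]
}}

```text
time: 13.18
tool_pos: [644.9, 106.3, 116.4]
tcp_rot: [-179.9, -0.0, -45.2]
ft_force: [-3.4, 1.6, 13.5]
finger_gap: 0.0
grip_force: 7.2
```

Emit:
{"api": "send_path", "payload": {
  "steps": [
    [[0,0,0],[0,0,0],0],
    [[0,0,0],[0,0,0],0],
    [[0,0,0],[0,0,0],0],
    [[0,0,0],[0,0,0],0],
    [[0,0,0],[0,0,0],0],
    [[0,0,0],[0,0,0],0],
    [[0,0,0],[0,0,0],0],
    [[0,0,0],[0,0,0],0]
  ]
}}

```text
time: 14.18
tool_pos: [644.9, 106.3, 116.4]
tcp_rot: [-179.9, -0.0, -45.2]
ft_force: [-3.2, 1.8, 14.8]
finger_gap: -0.0
grip_force: 7.2
```

```bash
python3 - <<'E'
from h import *
w=optics.snapshot("wrist");np.save("w6.npy",w,allow_pickle=True);crop(w,256,60,256,192,3,"w6.png")
E
```

```text
(no output)
```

View pics/w6.png

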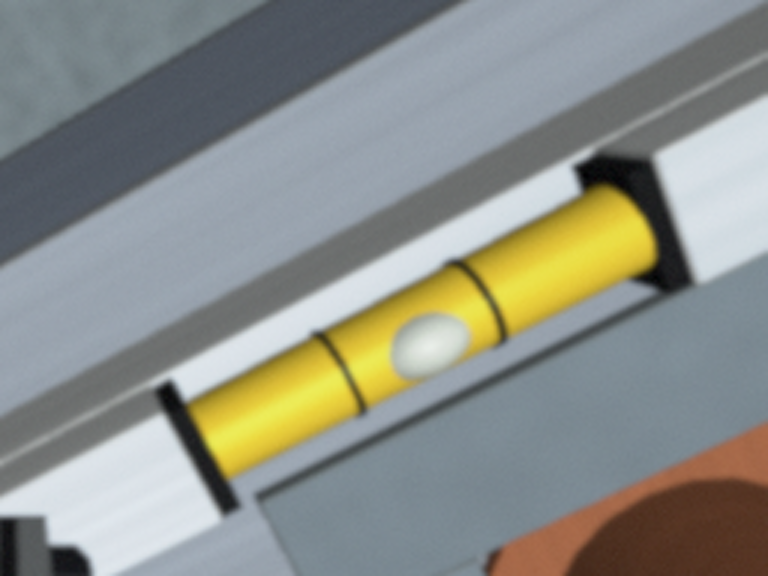

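The pressed bubble at (430,346) lies between the lines, which are at about (345,370) and (490,310). It is about 1 mm off centre, with about 3.5 mm clear on its nearer side. The level is flush at about 15 N, so I'm handing in.

```bash
python3 -c "
from bench import r, optics, sensors, hand_in
print(hand_in())"
```

```text
the job is handed in; nothing more can be done
None
```

The job is handed in: the turnbutton is turned to its stop across the frame, and the plate is levelled with the bubble about 1 mm off centre between the lines. The fingers are still pressing the level flush at about 15 N. The hand-in gave no verdict.

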